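# Snug down the lid of the wax jar

## Robot

A 6-joint arm with a two-finger parallel gripper is mounted at the origin on the work surface. World frame = base frame: x ahead of the robot, y to its left, z up, the work surface at z = 0. Lengths are in m, angles in degrees, forces in N, time in s.
With the tool pointing down it reaches from about 0.35 to 0.875 m from the base axis. Payload 4.2 kg.
Tool frame: the origin (TCP) lies at the centre of the arm's flange, where the gripper is bolted on; the fingertips stand 182 mm ahead of it and the grasp point (between the pads) lies 164 mm ahead of it (r.nose_length is the distance from the TCP to the fingertips, in m); z points along the fingers, y is the line along which they close (so a half turn about z gives the same grasp; the last joint's range is limited). The gripper opens to 87 mm and grips with 3 to 60 N. Pads are 19 mm wide; open, the fingers measure 117 mm over their backs; the gripper's body (75 mm by 190 mm) begins 51 mm behind the grasp point.
Start: joints at [-55.256, 22.042, 0.453, 0, -68.411, -14.817], TCP at [0.213, -0.588, 0.405] pointing down, gripper open.
Joint ranges: [-179.83, 179.83], [-69.29, 118.12], [-61.27, 80.66], [-181.25, 117.63], [-171.15, -9.14], [-177.46, 177.46]. Speed limits (degrees/s): [159.86, 159.86, 180, 180, 180, 180].

## Interface

Orientations are given as a 3x3 rotation matrix whose columns are the frame's x, y, z axes.
In Python, from station import r, vision gives the robot as it stands. The module is installed in compiled form; this text tells all that it offers.
- The arm moves only by the shell command python3 -m creep 'ROWS'. ROWS is JSON, a list of rows, each a list of 7 numbers: the opening, from -1 (shut) to 1 (fully open), then the shift along the tool's x, y, z in mm, then the turn, a rotation vector about the tool's x, y, z in degrees. A call has 1 to 8 rows; each row is the pose to reach, as a shift and turn from the pose commanded when the call began, along the tool's axes at that moment; what a row does not reach only later rows make up. A row lasts 1/12 s, in which the tool goes at most 41.7 mm and 7.16 degrees, less where a joint would pass 70% of its speed; a pose out of reach is approached as far as the arm can. A call with a gripper value outside its range is refused whole. The fingers move at their own pace and stop on an object; the grip force is fixed at half the most. Time passes only in rows, so rows that repeat a pose let the fingers close. It gives the time, the measured TCP pose, the force, the opening and the grip force at its end, in the units of the state.
- r.sense(): the state, without advancing time (a new reading comes with each control period).
- vision.capture(name): name is "scene" or "top" or "wrist"; returns (picture, depth): 420x560x3 uint8, red, green, blue; 420x560 float32, m along the optical axis (not along the pixel's ray), 0 where there is no reading.
- vision.camera_model(name): a dict with "vertical_fov" (degrees; the focal length in pixels is half the picture's height over the tangent of half this angle, whatever the lens; pixels are square), "cx", "cy" (the principal point, pixels), "distortion" ([k1, k2, p1, p2, k3] as OpenCV has them; the pictures are not rectified), "extrinsics" (4x4, takes a point from camera to world coordinates); the wrist camera has in their place "mount" (4x4, takes a point from camera to tool coordinates, whose origin is the TCP and whose axes are the flange's). Camera axes: x right, y down, z forward; pixel columns grow to the right and rows downward; lengths in m; the calibration is good to about 2 mm. A picture is of the moment at which its call begins: read the wrist's pose just before it. camera_model takes no time and is no camera call.
- r.finish_job(): hands the job in; it is judged then, once.
Trained networks look in the newest picture that a camera, given by its name, has taken for a name from the list of things; names that differ only in an ending like _2 or _b are one class to them, and where a whole thing is asked for, a point or a joint stands for the part that bears it (a point fixed in the world has none). Each returns a list of dicts, best first, with "conf" (0 to 1); they miss things now and then, are a little off and sometimes report something else, mostly with a low value. They report only what shows in the picture. A call takes as long as a camera call. They do not tell look-alikes from the thing itself.
- vision.find_in(camera, thing): "uv" ([column, row] in pixels, amid what is visible of it).
- vision.cut_out(camera, thing): "region" (420x560 bool, what is visible of it) and "uv" ([column, row] in pixels, amid what is visible of it).
The state is a dict: "time_s": time; "joints": joint angles; "joint_velocities": joint speeds; "effort": joint torques, N m; "tcp_pos": TCP position; "ee_rot": TCP orientation; "wrist_force": force on the tool from outside, world axes, zero at the start; "moment": the same for the moment, N m; "gripper_width": opening from 0.0 (shut) to 1.0 (fully open); "gripper_force": force on a finger pad.
Only numpy, scipy, OpenCV 4.12 (cv2) and the standard library are available. Lean on these libraries where they do the work, as an engineer would, in place of code of your own. Each camera call takes 0.05 s, during which the arm holds its last target. There are 200 camera calls.

## Task

The orange square jar stands loose on the bench with its black bar-grip screw lid not tightened. Put the jar upright, fully home, into the square pocket of the dark wooden block so it cannot turn, then screw the lid down (clockwise from above) until it is snug, hand-tight, and let go. Do not overtighten it, and leave the other things on the bench where they are.

Things in the scene. Friction and masses are not known exactly. Their poses are not given: they have to be found in the camera images.
- jar: Orange jar with a square body 56 x 56 mm and 60 mm high (flat shoulder at 60 mm), a round neck above it, about 0.4 kg with lid. Origin at the centre of the underside, z up, x and y square to the side faces (any quarter turn is alike). The lid holds to the jar by its thread, so the jar can be lifted by the lid's bar or by its body.
- lid: Round black screw lid, 58 mm diameter, 16 mm high, with a grip bar across its top 50 x 20 mm, 24 mm high, long side along the lid's x, white stripe on its +x half. Origin at the centre of the underside, at the start 66 mm above the jar's underside (bar 82 to 106 mm). Right-hand thread, sinks 5 mm per clockwise turn. Drag about 0.07 N m for 0.6 to 2.7 rad, then the torque rises: see neck.
- block: Dark wooden holding block, 120 x 120 x 30 mm, fixed to the bench. Origin at the centre of its underside, z up, x and y along its sides. In its middle a square pocket 59.5 x 59.5 mm, 20 mm deep (floor 10 mm above the bench), sides parallel to the block's, mouth chamfered 3 mm.
- plane: Bystander: hand plane, 200 x 52 x 105 mm, steel and pale wood.
- chisel: Bystander: screwdriver with yellow handle, lying.
- mallet: Bystander: hammer with wooden handle, lying.
- glue: Bystander: yellow glue bottle, 56 mm diameter, 150 mm high.
- sanding: Bystander: cork sanding block, 110 x 60 x 28 mm.
- tin: Bystander: green round tin, 74 mm diameter, 51 mm high.
- offcut: Bystander: pale wood offcut, 130 x 50 x 25 mm.
- neck: Round neck of the jar under the lid, 47 mm diameter, fixed to the jar, with a rubber seal inside; origin on the jar's axis at the shoulder, 60 mm above the underside. Where the lid meets the seal differs every time and cannot be seen; from there the torque rises by about 1 N m per rad. Snug is 0.2 to 0.35 N m (at standstill drag can hide 0.07 of it); 0.5 is overtightened. Let go, it stays tight.
Mind the look-alikes: they are no part of the job. Of the things like the block, leave any that is green or pink; of the rest the smaller one is meant.

How it is judged (in metres and radians):
On the way, in this order (a step that is already met when the one before it is completed fails the run):
1. the jar stands fully home in the pocket of the block, upright (z of jar in the frame of block below 0.013 m and horizontal distance between jar and block below 0.006 m and angle between jar's own z axis and vertical below 0.06 rad), for 0.2 s.
2. with the jar home in the block the lid is drawn down snug: it presses on the seal in the neck with 6 N or more (contact force between lid and neck above 6 N and z of jar in the frame of block below 0.013 m), for 0.2 s.
At the end, for the whole second after the job is handed in: The jar stands at rest, upright (within 0.06 rad) and fully home in the block's pocket (within 3 mm of its floor, 6 mm of its centre), and the lid is snug: it presses on the seal in the neck with 2.5 to 27 N (all of step 1 and contact force between lid and neck between 2.5 and 27 N and linear speed of jar below 0.02 m/s); the robot touches nothing.
It fails at once if the lid is overtightened: it presses on the seal in the neck with more than 27 N (contact force between lid and neck above 27 N).
It fails at once if another thing on the bench is moved by more than 30 mm (distance of any of plane, chisel, mallet, glue, sanding, tin, offcut from where it was at the start of the episode above 0.03 m).
It also fails if it takes over 67 s, if anything falls off the work surface, if the arm or the gripper's body presses on something with over 40 N, if the wrist force passes 120 N, or if a joint passes its speed limit or range.

## Working session

There is one attempt and no reset: what is moved stays moved. The work goes in short steps, Python scripts to look and compute and a shell command to move; the robot and the scene stay as the last step left them, time stands still between calls to the robot, and variables do not carry over. Pictures are saved under pics/ and viewed, at most 10 in all, crops included, and the job is handed in when it is done.

```bash
mkdir -p pics
cat > h.py <<'E'
import numpy as np, cv2
from station import r, vision
def K(m):
    f=210/np.tan(np.radians(m["vertical_fov"])/2)
    return np.array([[f,0,m["cx"]],[0,f,m["cy"]],[0,0,1]])
def T_of(name,s=None):
    m=vision.camera_model(name)
    if "extrinsics" in m: return m,np.array(m["extrinsics"])
    s=s or r.sense(); T=np.eye(4); T[:3,:3]=np.array(s["ee_rot"]); T[:3,3]=s["tcp_pos"]
    return m,T@np.array(m["mount"])
def world(name,uv,d,s=None):
    m,T=T_of(name,s)
    p=cv2.undistortPoints(np.float64(uv).reshape(-1,1,2),K(m),np.array(m["distortion"])).reshape(-1,2)
    d=np.asarray(d,float).reshape(-1,1)
    return (np.hstack([p*d,d]))@T[:3,:3].T+T[:3,3]
def cloud(name,depth,mask,s=None):
    v,u=np.nonzero(mask&(depth>0)); return world(name,np.c_[u,v],depth[v,u],s)
E
python3 - <<'E'
from h import *
for n in("top","scene"):
    im,d=vision.capture(n); cv2.imwrite(f"pics/{n}1.png",im[:,:,::-1]); np.save(f"{n}_d.npy",d)
    for t in("jar","lid","block"):
        for c in vision.cut_out(n,t):
            P=cloud(n,d,c["region"]); 
            if len(P): print(n,t,round(c["conf"],2),np.round(c["uv"]),len(P),np.median(P,0).round(3),np.percentile(P,2,0).round(3),np.percentile(P,98,0).round(3))
E
```

```text
top jar 0.7 [334. 205.] 415 [ 0.484 -0.2    0.082] [ 0.461 -0.232  0.019] [ 0.518 -0.174  0.11 ]
top lid 0.57 [331. 203.] 321 [ 0.489 -0.2    0.084] [ 0.465 -0.23   0.062] [ 0.517 -0.177  0.111]
top block 0.91 [287. 247.] 2016 [ 0.359 -0.06   0.04 ] [ 0.252 -0.145  0.009] [0.428 0.01  0.048]
top block 0.83 [174. 303.] 1610 [0.195 0.285 0.028] [0.139 0.225 0.004] [0.254 0.344 0.036]
top block 0.72 [370. 281.] 273 [ 0.249 -0.314  0.029] [ 0.216 -0.336  0.009] [ 0.279 -0.288  0.035]
top block 0.68 [211. 211.] 1530 [0.483 0.175 0.028] [0.418 0.11  0.004] [0.546 0.237 0.037]
scene jar 0.93 [250. 271.] 643 [ 0.504 -0.216  0.079] [ 0.465 -0.24   0.002] [ 0.524 -0.18   0.108]
scene lid 0.84 [248. 270.] 356 [ 0.499 -0.214  0.084] [ 0.471 -0.235  0.071] [ 0.521 -0.183  0.108]
scene block 0.71 [243. 221.] 3017 [ 0.337 -0.093  0.04 ] [ 0.243 -0.189  0.005] [0.435 0.006 0.046]
scene block 0.65 [332. 198.] 1361 [0.485 0.167 0.028] [0.424 0.101 0.004] [0.55  0.235 0.034]
scene block 0.61 [292. 135.] 1128 [0.2   0.278 0.027] [ 0.137  0.222 -0.001] [0.259 0.346 0.035]
```

View pics/top1.png

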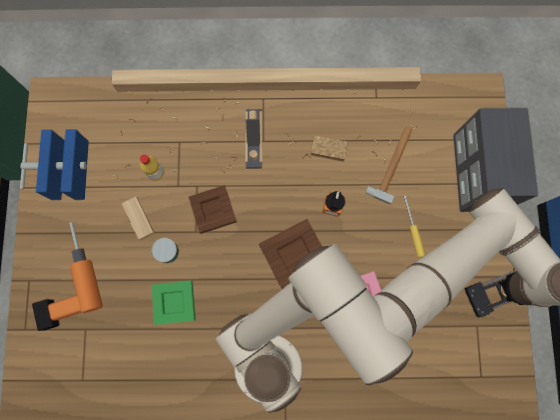

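View pics/scene1.png

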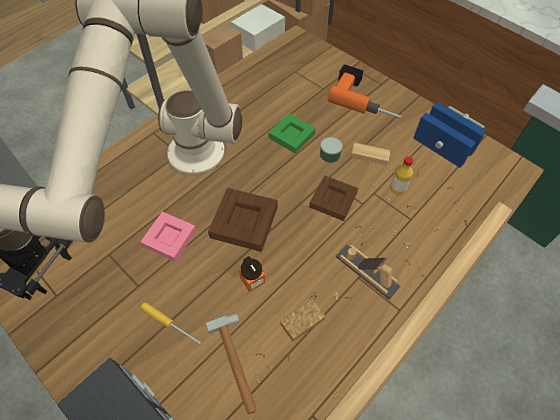

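The top view shows the jar at about (334,203) and the target, the smaller dark block, at (212,209). The big dark, pink and green blocks are decoys. The scene view agrees: jar at (250,272), target block at (333,197). Next I move the wrist over the jar.

```bash
cat >> h.py <<'E'
def to(p,xaxis_deg=None):
    "print shift (tool mm) and rotvec (tool deg) to put TCP at p, tool down with tool y at angle xaxis_deg in world"
    s=r.sense(); R=np.array(s["ee_rot"]); t=np.array(s["tcp_pos"])
    print("shift",(R.T@(np.array(p)-t)*1000).round(1),"yaw_y",np.degrees(np.arctan2(R[1,1],R[0,1])).round(2),"j6",round(s["joints"][5],1),"t",round(s["time_s"],2))
    if xaxis_deg is not None:
        a=np.radians(xaxis_deg); y=np.array([np.cos(a),np.sin(a),0]); z=np.array([0,0,-1.]); x=np.cross(y,z)
        print("rot",cv2.Rodrigues(R.T@np.c_[x,y,z])[0].ravel()*180/np.pi)
E
python3 - <<'E'
from h import *
print(np.array(r.sense()["ee_rot"]).round(3)); m=vision.camera_model("wrist"); print(np.array(m["mount"]).round(3),m["vertical_fov"])
to([0.44,-0.205,0.42])
d=np.load("top_d.npy"); m,T=T_of("top")
v,u=np.mgrid[180:240,180:245]; P=world("top",np.c_[u.ravel(),v.ravel()],d[180:240,180:245].ravel())
Q=P[(P[:,2]>.024)&(P[:,2]<.036)&(np.hypot(P[:,0]-.484,P[:,1]-.172)<.1)]
print(len(Q),cv2.minAreaRect((Q[:,:2]*1000).astype(np.float32)),np.median(Q,0))
E
```

```text
[[-0.94  -0.341 -0.   ]
 [-0.341  0.94   0.   ]
 [ 0.     0.    -1.   ]]
[[-0.    -0.962 -0.272  0.074]
 [ 1.    -0.     0.    -0.   ]
 [-0.    -0.272  0.962  0.021]
 [ 0.     0.     0.     1.   ]] 68.06085083624303
shift [-343.7  282.3  -15.3] yaw_y 109.93 j6 -14.8 t 0.4
1025 ((484.01971435546875, 174.38331604003906), (122.39452362060547, 119.92272186279297), 17.560117721557617) [0.48381295 0.17557294 0.02951672]
```

```bash
python3 -m creep '[[1,-390,264,25,0,0,0],[1,-390,264,25,0,0,0],[1,-390,264,25,0,0,0],[1,-390,264,25,0,0,0],[1,-390,264,25,0,0,0],[1,-390,264,25,0,0,0],[1,-390,264,25,0,0,0],[1,-390,264,25,0,0,0]]'; python3 -c "
from h import *
to([.49,-.207,.38])"
```

```text
time_s: 1.07
tcp_pos: [0.4093, -0.3163, 0.3874]
ee_rot: [[-0.94, -0.341, 0.001], [-0.341, 0.94, -0.0], [-0.001, -0.001, -1.0]]
wrist_force: [-0.4, -0.3, -0.8]
gripper_width: 1.002
gripper_force: 0.0
shift [-113.1   75.3    7.4] yaw_y 109.93 j6 -50.4 t 1.07
```

```bash
python3 -m creep '[[1,-113,75,7,0,0,0],[1,-113,75,7,0,0,0],[1,-113,75,7,0,0,0],[1,-113,75,7,0,0,0],[1,-113,75,7,0,0,0]]'
python3 - <<'E'
from h import *
s=r.sense(); im,d=vision.capture("wrist"); cv2.imwrite("pics/w1.png",im[:,:,::-1]); np.savez("w1.npz",im=im,d=d)
to([.49,-.207,.28])
P=cloud("wrist",d,d>0,s)
for lo,hi in((.1,.115),(.077,.087)):
    Q=P[(P[:,2]>lo)&(P[:,2]<hi)&(np.hypot(P[:,0]-.49,P[:,1]+.207)<.06)]
    print(len(Q),cv2.minAreaRect((Q[:,:2]*1000).astype(np.float32)),np.median(Q,0).round(4))
E
```

```text
time_s: 1.48
tcp_pos: [0.4909, -0.2069, 0.3799]
ee_rot: [[-0.939, -0.345, 0.0], [-0.345, 0.939, 0.0], [-0.0, -0.0, -1.0]]
wrist_force: [-0.8, 0.0, 0.3]
gripper_width: 1.0
gripper_force: 0.0
shift [ -0.5   1.  100. ] yaw_y 110.08 j6 -64.4 t 1.53
1334 ((491.52880859375, -207.17343139648438), (20.115808486938477, 50.16537094116211), 75.66622161865234) [ 0.4901 -0.2074  0.1053]
1680 ((489.62384033203125, -206.82635498046875), (58.80146789550781, 55.4398193359375), 82.79145812988281) [ 0.4882 -0.2167  0.0813]
```

View pics/w1.png

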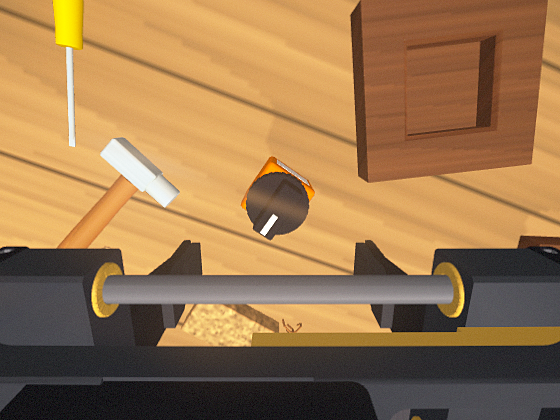

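The wrist picture shows the lid at (277,205), its stripe end at (268,224), and the orange body's corners at (275,158) and (315,190). Now the jar's yaw, from the orange points.

Run:
```python
from h import *
z=np.load("w1.npz"); im,d=z["im"],z["d"]; hsv=cv2.cvtColor(im,cv2.COLOR_RGB2HSV)
v,u=np.mgrid[:420,:560]
m=(hsv[...,0]<16)&(hsv[...,1]>190)&(hsv[...,2]>110)&(abs(u-277)<50)&(abs(v-195)<50)
P=cloud("wrist",d,m); c=np.array([.4913,-.2071]); q=(P[:,:2]-c)*1000; print(len(P),np.percentile(P[:,2],[5,25,50,75,95]).round(3))
for sel in (P[:,2]>0,(P[:,2]<.057)&(P[:,2]>.008)):
  best=[]
  for a in np.arange(0,90,1):
    t=np.radians(a); x=q[sel]@[np.cos(t),np.sin(t)]; y=q[sel]@[-np.sin(t),np.cos(t)]
    best.append((np.abs(np.maximum(abs(x),abs(y))-28).mean(),a))
  print(sorted(best)[:5])
to([.4913,-.2071,.265],75.7)
```

```text
287 [0.005 0.027 0.051 0.057 0.06 ]
[(np.float64(0.9326794215464694), np.int64(76)), (np.float64(0.9580852761581837), np.int64(75)), (np.float64(0.9665899884396054), np.int64(77)), (np.float64(1.046302382041968), np.int64(74)), (np.float64(1.0717616275477941), np.int64(78))]
[(np.float64(0.7772076070927407), np.int64(76)), (np.float64(0.7989800582944478), np.int64(77)), (np.float64(0.8140521505336175), np.int64(75)), (np.float64(0.8961127467011734), np.int64(78)), (np.float64(0.9108899137585477), np.int64(74))]
shift [ -1.7   0.4 115. ] yaw_y 110.08 j6 -64.4 t 1.53
rot [ 1.38629514e-03 -2.39184092e-02  3.43841282e+01]
```

```bash
python3 -m creep '[[1,-2,0,0,0,0,7],[1,-2,0,20,0,0,14],[1,-2,0,45,0,0,21],[1,-2,0,70,0,0,28],[1,-2,0,90,0,0,34.4],[1,-2,0,105,0,0,34.4],[1,-2,0,112,0,0,34.4],[1,-2,0,112,0,0,34.4]]' && python3 -m creep '[[-1,0,0,0,0,0,0],[-1,0,0,0,0,0,0],[-1,0,0,0,0,0,0],[-1,0,0,0,0,0,0],[-1,0,0,0,0,0,0],[-1,0,0,0,0,0,0],[-1,0,0,0,0,0,0],[-1,0,0,0,0,0,0]]'; python3 -c "
from h import *
to([.4913,-.2071,.268],75.7)"
```

```text
time_s: 2.2
tcp_pos: [0.49, -0.2095, 0.2667]
ee_rot: [[-0.968, 0.252, -0.004], [0.252, 0.968, 0.001], [0.004, -0.0, -1.0]]
wrist_force: [0.3, 0.5, 0.7]
gripper_width: 1.005
gripper_force: 0.0
time_s: 2.87
tcp_pos: [0.4912, -0.2084, 0.2682]
ee_rot: [[-0.968, 0.25, 0.0], [0.25, 0.968, -0.0], [-0.0, 0.0, -1.0]]
wrist_force: [-0.5, -0.2, -0.3]
gripper_width: 0.477
gripper_force: 0.0
shift [0.2 1.3 0.2] yaw_y 75.54 j6 -98.9 t 2.87
rot [ 0.00075883  0.00895133 -0.16204315]
```

```bash
python3 -m creep '[[-1,0,0,0,0,0,0],[-1,0,0,0,0,0,0],[-1,0,0,0,0,0,0],[-1,0,0,0,0,0,0],[-1,0,0,0,0,0,0]]' && python3 -m creep '[[-1,0,0,-10,0,0,0],[-1,0,0,-30,0,0,0],[-1,0,0,-50,0,0,0],[-1,0,0,-70,0,0,0],[-1,0,0,-80,0,0,0],[-1,0,0,-80,0,0,0]]'
python3 - <<'E'
from h import *
to([.484,.174,.348],107.6)
im,d=vision.capture("wrist"); cv2.imwrite("pics/w2.png",im[:,:,::-1])
E
```

```text
time_s: 3.28
tcp_pos: [0.4912, -0.2083, 0.2681]
ee_rot: [[-0.968, 0.25, 0.0], [0.25, 0.968, 0.0], [-0.0, 0.0, -1.0]]
wrist_force: [-0.0, 1.4, -0.0]
gripper_width: 0.226
gripper_force: 30.0
time_s: 3.78
tcp_pos: [0.4914, -0.2087, 0.3504]
ee_rot: [[-0.968, 0.25, 0.005], [0.25, 0.968, -0.001], [-0.005, 0.0, -1.0]]
wrist_force: [0.4, 0.5, -3.6]
gripper_width: 0.225
gripper_force: 30.0
shift [102.8 368.7   2.1] yaw_y 75.53 j6 -98.9 t 3.78
rot [ -0.06071074   0.26426672 -32.06607558]
```

View pics/w2.png

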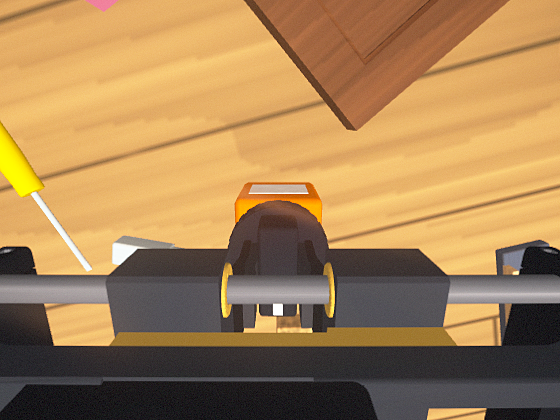

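The bar is gripped and the jar hangs square to the gripper, its face at (280,200). On to the block, turning counter-clockwise on the way so the wrist has room to screw.

```bash
python3 -m creep '[[-1,11,39,0,0,0,-7],[-1,22,78,0,0,0,-14],[-1,33,117,0,0,0,-21],[-1,44,156,0,0,0,-28],[-1,55,195,0,0,0,-35],[-1,66,234,0,0,0,-42],[-1,77,273,0,0,0,-49],[-1,85,300,0,0,0,-56]]'; python3 -c "
from h import *
to([.484,.174,.348],287.6)"
```

```text
time_s: 4.5
tcp_pos: [0.4829, 0.1059, 0.3464]
ee_rot: [[-0.744, -0.669, -0.003], [-0.669, 0.744, -0.001], [0.002, 0.001, -1.0]]
wrist_force: [0.8, 0.1, -3.9]
gripper_width: 0.228
gripper_force: 30.0
shift [-46.3  49.9  -1.7] yaw_y 131.95 j6 -79.2 t 4.5
rot [ 2.13886017e-01  6.85712916e-02 -1.55646885e+02]
```

```bash
python3 -m creep '[[-1,10,20,0,0,0,-7],[-1,20,40,0,0,0,-14],[-1,30,60,0,0,0,-21],[-1,40,80,0,0,0,-28],[-1,44,91,0,0,0,-35],[-1,44,91,0,0,0,-42],[-1,44,91,0,0,0,-49],[-1,44,91,0,0,0,-56]]' && python3 -m creep '[[-1,0,0,0,0,0,-7],[-1,0,0,0,0,0,-14],[-1,0,0,0,0,0,-21],[-1,0,0,0,0,0,-28],[-1,0,0,0,0,0,-35],[-1,0,0,0,0,0,-42],[-1,0,0,0,0,0,-49],[-1,0,0,0,0,0,-56]]';  python3 -c "
from h import *
to([.389,.144,.348],287.6)"
```

```text
time_s: 5.17
tcp_pos: [0.3896, 0.1419, 0.3466]
ee_rot: [[0.137, -0.991, -0.003], [-0.991, -0.137, -0.002], [0.001, 0.003, -1.0]]
wrist_force: [0.4, 0.2, -4.7]
gripper_width: 0.223
gripper_force: 30.0
time_s: 5.83
tcp_pos: [0.3899, 0.1417, 0.3464]
ee_rot: [[0.898, -0.441, -0.003], [-0.441, -0.898, -0.002], [-0.002, 0.003, -1.0]]
wrist_force: [-0.5, -1.4, -4.0]
gripper_width: 0.224
gripper_force: 30.0
shift [-1.8 -1.7 -1.6] yaw_y -116.16 j6 21.3 t 5.83
rot [  0.1407929    0.19094133 -43.76029457]
```

```bash
python3 -m creep '[[-1,0,0,0,0,0,-7],[-1,0,0,0,0,0,-14],[-1,0,0,0,0,0,-21],[-1,0,0,0,0,0,-28],[-1,0,0,0,0,0,-35],[-1,0,0,0,0,0,-42],[-1,0,0,0,0,0,-43],[-1,0,0,0,0,0,-43]]'
cat > lk.py <<'E'
from h import *
import sys
s=r.sense(); im,d=vision.capture("wrist"); cv2.imwrite(f"pics/{sys.argv[1]}.png",im[:,:,::-1]); np.savez(sys.argv[1]+".npz",im=im,d=d)
P=cloud("wrist",d,d>0,s); c=np.array([.484,.174])
near=np.hypot(P[:,0]-c[0],P[:,1]-c[1])<.095
Q=P[near&(P[:,2]>.025)&(P[:,2]<.036)]; R=P[near&(P[:,2]>.004)&(P[:,2]<.016)]
print("top",len(Q),cv2.minAreaRect((Q[:,:2]*1000).astype(np.float32)),np.median(Q,0).round(4))
R=R[np.hypot(R[:,0]-c[0],R[:,1]-c[1])<.042]
print("floor",len(R),cv2.minAreaRect((R[:,:2]*1000).astype(np.float32)))
# jar body, orange, held
hsv=cv2.cvtColor(im,cv2.COLOR_RGB2HSV); v,u=np.mgrid[:420,:560]
m=(hsv[...,0]<16)&(hsv[...,1]>190)&(hsv[...,2]>110)&(abs(u-280)<70)&(v>150)&(v<260)
J=cloud("wrist",d,m,s); Rt=np.array(s["ee_rot"]); Jt=(J-np.array(s["tcp_pos"]))@Rt*1000
print("jar tool",len(J),np.percentile(Jt,[3,50,97],0).round(1))
f=Jt[abs(Jt[:,0]-np.median(Jt[:,0]))<4]; print("face dx/dy deg",np.degrees(np.polyfit(f[:,1],f[:,0],1)[0]).round(2),np.percentile(f[:,0],50))
to([.484,.174,.348],287.6)
E
python3 lk.py w3
```

```text
time_s: 6.5
tcp_pos: [0.3901, 0.1419, 0.3469]
ee_rot: [[0.959, 0.282, -0.002], [0.282, -0.959, -0.002], [-0.003, 0.001, -1.0]]
wrist_force: [1.4, 0.5, -3.5]
gripper_width: 0.23
gripper_force: 30.0
top 14521 ((483.33770751953125, 171.33502197265625), (120.97882843017578, 120.93946075439453), 17.608007431030273) [0.4917 0.173  0.0292]
floor 4247 ((483.16650390625, 171.36131286621094), (60.19211196899414, 59.91154098510742), 17.665000915527344)
jar tool 635 [[ 14.  -27.1 209.6]
 [ 26.8   1.1 219.4]
 [ 27.4  27.2 264.2]]
face dx/dy deg -0.12 26.886236228667546
shift [99.  -4.4 -1.1] yaw_y -73.64 j6 63.8 t 6.55
rot [ 0.03847972  0.12508045 -1.24358158]
```

View pics/w3.png

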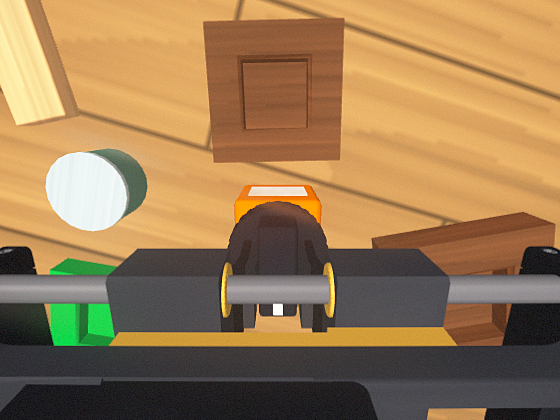

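The block's pocket is centred at pixel (275,93), world (0.4833, 0.1714), yaw 17.6°. The jar face at (278,205) hangs square to the tool. Moving over the pocket.

```bash
python3 -c "
from h import *
to([.4839,.1715,.300],-72.37)"; python3 -m creep '[[-1,30,-1,0,0,0,-1.2],[-1,60,-1,0,0,0,-1.2],[-1,90,-1,0,0,0,-1.2],[-1,98,-1.8,0,0,0,-1.2],[-1,98,-1.8,30,0,0,-1.2],[-1,98,-1.8,30,0,0,-1.2],[-1,98,-1.8,30,0,0,-1.2]]';python3 -c "
from h import *
to([.4839,.1715,.300],-72.37)"
```

```text
shift [98.3 -2.  46.9] yaw_y -73.64 j6 63.8 t 6.55
rot [ 0.03844701  0.12509064 -1.27358157]
time_s: 7.13
tcp_pos: [0.4832, 0.1712, 0.316]
ee_rot: [[0.953, 0.303, -0.006], [0.303, -0.953, -0.004], [-0.007, 0.002, -1.0]]
wrist_force: [-0.2, 0.3, -4.9]
gripper_width: 0.225
gripper_force: 30.0
shift [ 0.9 -0.1 16. ] yaw_y -72.38 j6 70.0 t 7.13
rot [ 0.11394969  0.37720077 -0.00807923]
```

```bash
python3 -m creep '[[-1,0.5,0,6,0,0,0],[-1,0.5,0,12,0,0,0],[-1,0.5,0,16,0,0,0],[-1,0.5,0,20,0,0,0],[-1,0.5,0,23,0,0,0],[-1,0.5,0,23,0,0,0]]';python3 -c "
from h import *
to([.4839,.1715,.278],-72.37)"
```

```text
time_s: 7.63
tcp_pos: [0.4842, 0.1718, 0.2946]
ee_rot: [[0.953, 0.304, -0.001], [0.304, -0.953, -0.001], [-0.001, 0.0, -1.0]]
wrist_force: [-0.6, 0.0, -3.3]
gripper_width: 0.23
gripper_force: 30.0
shift [-0.4  0.2 16.6] yaw_y -72.28 j6 70.1 t 7.63
rot [0.01263109 0.05800073 0.09053288]
```

No contact yet, with the jar's bottom about 3 mm below the chamfer's lip. Going on down.

```bash
python3 -m creep '[[-1,0,0,3,0,0,0],[-1,0,0,6,0,0,0],[-1,0,0,9,0,0,0],[-1,0,0,12,0,0,0],[-1,0,0,15,0,0,0],[-1,0,0,16,0,0,0],[-1,0,0,16,0,0,0]]';python3 -c "
from h import *
print(np.round(r.sense()['moment'],3))
to([.4839,.1715,.278],-72.37)"
```

```text
time_s: 8.22
tcp_pos: [0.4845, 0.172, 0.2793]
ee_rot: [[0.952, 0.305, 0.0], [0.305, -0.952, -0.0], [0.0, 0.0, -1.0]]
wrist_force: [-0.2, -1.0, -3.3]
gripper_width: 0.225
gripper_force: 30.0
[-0.178  0.289  0.024]
shift [-0.8  0.3  1.3] yaw_y -72.26 j6 70.1 t 8.22
rot [ 0.01006851 -0.0025182   0.10821743]
```

```bash
python3 -m creep '[[-1,-0.5,0,1,0,0,0],[-1,-0.5,0,1.5,0,0,0],[-1,-0.5,0,2,0,0,0],[-1,-0.5,0,2,0,0,0]]';python3 -c "
from h import *
print(np.round(r.sense()['moment'],3))
to([.4839,.1715,.278],-72.37)"
```

```text
time_s: 8.55
tcp_pos: [0.4842, 0.1719, 0.2789]
ee_rot: [[0.952, 0.305, 0.001], [0.305, -0.952, 0.0], [0.001, 0.0, -1.0]]
wrist_force: [-3.8, -1.1, 7.2]
gripper_width: 0.23
gripper_force: 30.0
[-0.445  1.215  0.017]
shift [-0.4  0.3  0.9] yaw_y -72.23 j6 70.1 t 8.55
rot [ 0.01814547 -0.0841667   0.14284242]
```

```bash
cat > m.py <<'E'
from h import *
s=r.sense(); R=np.array(s["ee_rot"]); print("MZ",round(s["moment"][2],3),"yaw",np.degrees(np.arctan2(R[1,1],R[0,1])).round(2),"z",np.round(s["tcp_pos"][2],4),"F",np.round(s["wrist_force"],1),"j6",round(s["joints"][5],1),"t",round(s["time_s"],2))
E
python3 -m creep '[[-1,0,0,0.1,0,0,6],[-1,0,0,0.2,0,0,12],[-1,0,0,0.2,0,0,18],[-1,0,0,0.3,0,0,24],[-1,0,0,0.4,0,0,30],[-1,0,0,0.4,0,0,30]]'>/dev/null; python3 m.py
```

```text
MZ -0.059 yaw -102.42 z 0.2784 F [-2.5 -1.   5.9] j6 39.8 t 9.05
```

```bash
python3 -m creep '[[-1,0,0,0.1,0,0,5],[-1,0,0,0.1,0,0,10]]'>/dev/null; python3 m.py; python3 -m creep '[[-1,0,0,0.1,0,0,0]]'>/dev/null; python3 m.py
```

```text
MZ 0.125 yaw -112.42 z 0.2782 F [-2.3 -0.9  5.2] j6 29.8 t 9.22
MZ -0.033 yaw -112.39 z 0.2782 F [-3.1 -0.9  6.3] j6 29.9 t 9.3
```

```bash
cat > m.py <<'E'
from h import *
M=[];J=[]
for i in range(4):
    s=r.sense(); M.append(s["moment"][2]); J.append(s["effort"][5])
    if i<3: vision.capture("wrist")
R=np.array(s["ee_rot"]); print("MZ",np.mean(M).round(3),np.round(M,3),"eff6",np.round(J,3),"yaw",np.degrees(np.arctan2(R[1,1],R[0,1])).round(2),"z",np.round(s["tcp_pos"][2],4),"F",np.round(s["wrist_force"],1),"t",round(s["time_s"],2))
E
python3 m.py; python3 -m creep '[[-1,0,0,0.1,0,0,5],[-1,0,0,0.1,0,0,10]]'>/dev/null; python3 m.py
```

```text
MZ -0.031 [-0.033  0.024 -0.097 -0.018] eff6 [-0.362 -0.041  0.05   0.068] yaw -112.24 z 0.2782 F [-3.  -1.3  6.9] t 9.45
MZ 0.01 [ 0.17  -0.006 -0.056 -0.066] eff6 [ 0.608 -0.238 -0.225  0.006] yaw -122.25 z 0.278 F [-2.1 -1.9  6.4] t 9.77
```

```bash
sed -i 's/range(4)/range(6)/; s/i<3/i<5/' m.py; python3 -m creep '[[-1,0,0,0.1,0,0,5],[-1,0,0,0.1,0,0,9]]'>/dev/null; python3 m.py
```

```text
MZ -0.032 [ 0.125 -0.007 -0.032 -0.077 -0.093 -0.112] eff6 [ 0.392 -0.224 -0.17   0.021  0.062  0.07 ] yaw -131.24 z 0.2779 F [-3.9 -2.   7. ] t 10.18
```

```bash
python3 -m creep '[[-1,0,0,0.1,0,0,5],[-1,0,0,0.1,0,0,9]]'>/dev/null; python3 m.py
```

```text
MZ -0.022 [ 0.123  0.034 -0.055 -0.096 -0.035 -0.105] eff6 [ 0.392 -0.223 -0.17   0.021  0.062  0.07 ] yaw -140.24 z 0.2778 F [-2.2 -1.   6.4] t 10.6
```

```bash
python3 -m creep '[[-1,0,0,0.1,0,0,5],[-1,0,0,0.1,0,0,9]]'>/dev/null; python3 m.py
```

```text
MZ -0.025 [ 0.049  0.034 -0.033 -0.079 -0.025 -0.093] eff6 [ 0.392 -0.223 -0.169  0.021  0.063  0.07 ] yaw -149.24 z 0.2776 F [-2.9 -1.7  7.2] t 11.02
```

```bash
python3 -m creep '[[-1,0,0,0.1,0,0,5],[-1,0,0,0.1,0,0,9]]'>/dev/null; python3 m.py
```

```text
MZ -0.021 [ 0.096 -0.004 -0.082 -0.051 -0.055 -0.031] eff6 [ 0.393 -0.223 -0.169  0.021  0.063  0.071] yaw -158.25 z 0.2774 F [-3.7 -1.1  7.1] t 11.43
```

```bash
python3 -m creep '[[-1,0,0,0.1,0,0,5],[-1,0,0,0.1,0,0,9]]'>/dev/null; python3 m.py;  python3 -c "
from h import *
im,d=vision.capture('wrist'); cv2.imwrite('pics/w4.png',im[:,:,::-1])"
```

```text
MZ 0.045 [ 0.242  0.057  0.03  -0.037 -0.028  0.007] eff6 [ 0.311 -0.307 -0.247 -0.057 -0.015 -0.008] yaw -167.23 z 0.2773 F [-3.9 -2.6  6.6] t 11.85
```

View pics/w4.png

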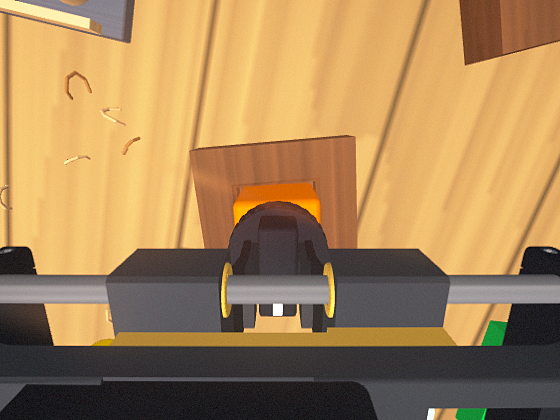

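The jar is seated square in the pocket: the orange body at (277,205) lies parallel to the block's edges, and the lid has turned about 95° against it. Joint 6's effort has just shifted by 0.08 N m in every sample, so the seal has been met.

```bash
python3 -m creep '[[-1,0,0,0.05,0,0,3],[-1,0,0,0.1,0,0,6]]'>/dev/null; python3 m.py
```

```text
MZ 0.128 [0.268 0.18  0.087 0.092 0.058 0.081] eff6 [ 0.175 -0.333 -0.286 -0.122 -0.093 -0.088] yaw -173.21 z 0.2772 F [-4.7 -1.3  8.1] t 12.32
```

```bash
python3 -m creep '[[-1,0,0,0.05,0,0,3],[-1,0,0,0.1,0,0,5]]'>/dev/null; python3 m.py
```

```text
MZ 0.239 [0.329 0.249 0.246 0.208 0.189 0.212] eff6 [-0.111 -0.388 -0.334 -0.22  -0.198 -0.195] yaw -178.18 z 0.2772 F [-5.5 -2.   8.5] t 12.73
```

The settled torque is about 0.2 N m with 0.07 hidden by drag, so roughly 0.27 N m, which is snug. Releasing.

```bash
python3 -m creep '[[-1,0,0,0,0,0,0],[-1,0,0,0,0,0,0],[1,0,0,0,0,0,0],[1,0,0,0,0,0,0],[1,0,0,0,0,0,0],[1,0,0,0,0,0,0],[1,0,0,0,0,0,0],[1,0,0,0,0,0,0]]' && python3 -m creep '[[1,0,0,-5,0,0,0],[1,0,0,-20,0,0,0],[1,0,0,-50,0,0,0],[1,0,0,-80,0,0,0],[1,0,0,-110,0,0,0],[1,0,0,-110,0,0,0],[1,0,0,-110,0,0,0]]'
python3 - <<'E'
from h import *
s=r.sense(); im,d=vision.capture("wrist"); cv2.imwrite("pics/w5.png",im[:,:,::-1])
P=cloud("wrist",d,d>0,s); n=np.hypot(P[:,0]-.4835,P[:,1]-.1715)<.05
Q=P[n&(P[:,2]>.105)]; print(len(Q),cv2.minAreaRect((Q[:,:2]*1000).astype(np.float32)),np.percentile(Q[:,2],[10,50,90]).round(4))
E
```

```text
time_s: 13.4
tcp_pos: [0.4842, 0.1719, 0.2757]
ee_rot: [[0.03, -1.0, 0.0], [-1.0, -0.03, 0.0], [-0.0, -0.0, -1.0]]
wrist_force: [-0.4, 0.1, 0.4]
gripper_width: 0.597
gripper_force: 0.0
time_s: 13.98
tcp_pos: [0.4841, 0.1719, 0.388]
ee_rot: [[0.03, -1.0, 0.004], [-1.0, -0.03, 0.003], [-0.003, -0.004, -1.0]]
wrist_force: [-0.3, 0.1, -0.5]
gripper_width: 0.992
gripper_force: 0.0
48476 ((483.68707275390625, 167.9830322265625), (99.72415924072266, 59.0537109375), 1.7625985145568848) [0.2706 0.3128 0.323 ]
```

View pics/w5.png

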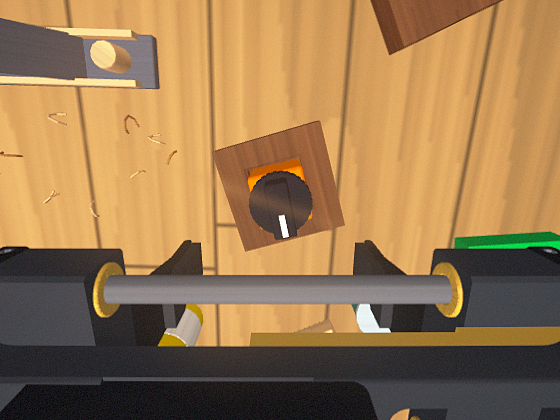

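The jar stands in the block, lid at (280,203) with the stripe at (284,225), the gripper clear. One check of the height, then hand in.

Run:
```python
from h import *
s=r.sense(); im,d=vision.capture("wrist")
P=cloud("wrist",d,d>0,s); n=np.hypot(P[:,0]-.4835,P[:,1]-.1715)<.05
Q=P[n&(P[:,2]>.107)&(P[:,2]<.13)]; c=cv2.minAreaRect((Q[:,:2]*1000).astype(np.float32)); z=np.median(Q[:,2]); print(len(Q),c,z)
if abs(z-.1145)<.003 and np.hypot(c[0][0]-483.3,c[0][1]-171.4)<5: print(r.finish_job())
```

```text
1354 ((483.1514587402344, 172.05511474609375), (20.073579788208008, 50.26105880737305), 13.287192344665527) 0.11402603792927005
the job is handed in; nothing more can be done
None
```

The job is handed in, but I have no pass or fail result: the jar stands home in the block's pocket, and I screwed the lid to about 0.27 N m (estimated) and let go. After release the grip bar lay about 11° off the gripper's last angle, and I didn't re-check the tightness.

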